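# Open the combination strongbox

## Task

Open the strongbox on the bench. Its code is 3 - 7 - 5 from left to right as seen from the robot: turn each dial until its pointer stands on that mark, counting clockwise from the long mark, which is 0. Then lift the lid by its handle until it stands open by itself, well past half way to upright, leave the dials on the code and the tools round the box where they lie.

Things in the scene. Friction and masses are not known exactly. Their poses are not given: they have to be found in the camera images.
- strongbox: grey sheet-metal box fixed to the bench, 190 mm (x) by 224 mm (y); origin under its centre on the bench; x points from its front (lock deck with 3 dials, towards the robot) to its back (hinge), y left, z up. Deck top 85 mm, lid top 89.5 mm above the bench; the lid begins 63 mm behind the front. Dial axes at x = -58.5, y = +70, 0, -70 mm.
- dial_left (a joint): left dial (+y side), rad: 0 when its pointer stands on the long mark 0, which lies towards the lid (+x of the box); grows clockwise seen from above; marks every 0.6283 rad (36 degrees), 0 to 9, stops just beyond 0 and 9. Code mark 3 = 1.885 rad. Turns stiffly (0.05 N m) and stays where it is left.
- dial_middle (a joint): middle dial, as the left one. Code mark 7 = 4.398 rad.
- dial_right (a joint): right dial (-y side), as the left one. Code mark 5 = 3.142 rad (pointer towards the front).
- dial_left_grip (a point): on the left dial's axis at mid-height of its black bar knob, 102 mm above the bench; bar 12 mm thick, 37 mm long, 24 mm high (its top 114 mm, its foot 90 mm above the bench), with a pointed nose and a white line at the pointing end; its two flats run along the pointing direction, which is the point's x axis
- dial_middle_grip (a point): the same point on the middle dial
- dial_right_grip (a point): the same point on the right dial
- lid (a joint): lid angle, rad: 0 shut, 1.57 upright, stop at 1.75. Its three hooks pass the discs under the dials only when every dial is within about 12 degrees of its code mark; otherwise it stops after about 1 degree. 0.3 kg, friction hinge: it stays at any angle it is left at; lifting by the handle takes about 6 to 8 N.
- lid_handle (a point): middle of the round steel bar of the lid's bow handle: bar 10 mm thick, along y of the box, 88 mm clear between its posts, 27 mm clear under it; closed, it is 121.5 mm above the bench, 73 mm in front of the hinge line and 35 mm higher.
- lid_hinge (a point): middle of the lid's hinge line at the back of the box, 86.5 mm above the bench; the line runs along y of the box
- hex_key_5: loose hex key lying in front of the box, 83 mm long, to be left alone; origin under its centre
- pen_1: loose marker pen lying in front of the box, 135 mm long, to be left alone; origin under its centre
- spanner: loose spanner lying at the right side of the box, 159 mm long, to be left alone; origin under its centre

How it is judged:
By the outcome, as a careful person would: the job done as asked, in the order asked, and still so for the second after the job is handed in, with the robot touching nothing.
It also fails if it takes over 64 s, if anything falls off the work surface, if the arm or the gripper's body presses on something with over 40 N, if the wrist force passes 120 N, or if a joint passes its speed limit or range.

## Robot

A 6-joint arm with a two-finger parallel gripper is mounted at the origin on a cart in front of the work surface, level with it; the furniture and walls round the work are solid. World frame = base frame: x ahead of the robot, y to its left, z up, the work surface at z = 0. Lengths are in m, angles in degrees, forces in N, time in s.
With the tool pointing down it reaches from about 0.325 to 0.9 m from the base axis. Payload 3.5 kg.
Tool frame: the origin (TCP) lies midway between the tips of the shut fingers; the grasp point (between the pads) lies 19 mm behind it; x points along the fingers, y is the direction in which the jaws open and shut, and the axes are right-handed (so a half turn about x gives the same grasp; the last joint's range is limited). The gripper opens to 85 mm and grips with 20 to 120 N. Pads are 22 mm wide; open, the fingers measure 114 mm over their backs; the gripper's body (76 mm by 85 mm) begins 54 mm behind the grasp point. The pads swing forward as they close: fully open they stand 13 mm farther back than shut.
Start: joints at [-72.445, 15.837, -1.513, 72.651, 0, 84.076], TCP at [0.249, -0.573, 0.231] pointing down, gripper open.
Joint ranges: [-178.77, 178.77], [-48.84, 107.48], [-61.69, 71.31], [-111.58, 123.2], [-90, 87.43], [-180, 180]. Speed limits (degrees/s): [147.25, 147.25, 180, 180, 180, 180].

## Interface

Orientations are given as [roll, pitch, yaw] about the fixed x, y, z axes, in that order (R = Rz(yaw) Ry(pitch) Rx(roll)).
In Python, from plant import env, solver, eyes, ticket gives the robot as it stands. Calls block until the motion is done:
- env.reach(position, orientation): joint-space move of the TCP to a pose.
- env.move_linear(position, rate=0.15, rotation=None, f_stop=None): straight line of the TCP; rotation=None keeps the orientation; rate is the mean speed in m/s. With f_stop (N) it stops when the force on the tool has changed by that much, and returns True; else False.
- env.move_joints(angles): joint-space move.
- env.release() and env.close(): open the fingers fully, or close them until they stop; the grip force is fixed at half the most.
- env.wait(seconds).
- solver.ik(position, orientation): joint angles nearest the present ones, or None.
- env.state(): the state.
- eyes.snapshot(name): name is "side" or "top" or "wrist"; returns a dict with "frame" (420x560x3 uint8, red, green, blue), "range_z" (420x560 float32, m along the optical axis (not along the pixel's ray), 0 where there is no reading), "fx", "fy", "cx", "cy" (pixels), "k1" (the pictures are not rectified: a ray, as slopes to the right and down, at radius r is drawn at 1 + k1 r^2 times it, then the intrinsics apply), "R" (3x3) and "t" (3): a world point X has camera coordinates R X + t; the wrist camera has in their place "tool_from_camera" (4x4, takes a point from camera to tool coordinates, whose origin is the TCP and whose axes are the tool frame's). Camera axes: x right, y down, z forward; pixel columns grow to the right and rows downward; lengths in m; the calibration is good to about 2 mm. A picture is of the moment at which its call begins: read the wrist's pose just before it.
A pose or a line that the arm cannot do raises env.MotionError and nothing moves.
- ticket.finish_job(): hands the job in, once; it reports no verdict.
The state is a dict: "t": time; "joints": joint angles; "qvel": joint speeds; "joint_efforts": joint torques, N m; "ee_pos": TCP position; "orientation": TCP orientation; "contact_force": force on the tool from outside, world axes, zero at the start; "wrist_torque": the same for the moment, N m; "gripper_width": opening from 0.0 (shut) to 1.0 (fully open).
Only numpy, scipy, OpenCV 4.12 (cv2) and the standard library are available. Lean on these libraries where they do the work, as an engineer would, in place of code of your own. Each camera call takes 0.05 s, during which the arm holds its last target.

## Working session

There is one attempt and no reset: what is moved stays moved. The work goes in short steps, each a Python script; the robot and the scene stay as the last script left them, time stands still between calls to the robot, and variables do not carry over. Pictures are saved under pics/ and viewed, and the job is handed in when it is done.

```bash
ls; mkdir -p pics
python3 - <<'E'
from plant import env, solver, eyes, ticket
import cv2
print(env.state())
for n in ["top","side"]:
    s=eyes.snapshot(n); cv2.imwrite(f"pics/{n}0.png",s["frame"][:,:,::-1])
    print(n,{k:s[k] for k in s if k not in("frame","range_z")})
E
```

```text
pics
{'t': 0.0, 'joints': array([-7.24446348e+01,  1.58785512e+01, -1.59858133e+00,  7.26518789e+01,
        1.36584833e-03,  8.40770853e+01]), 'qvel': array([-0.01113894,  0.01302211,  0.10012495,  0.00352588, -0.09351848,
       -0.07586383]), 'joint_efforts': array([ 3.62261408e-04, -4.45519102e+01,  2.95197630e+01,  1.65214052e-02,
        4.89585511e-05, -1.90921465e-07]), 'ee_pos': array([ 0.24877271, -0.57249277,  0.23015047]), 'orientation': array([-96.52948332,  89.87098134, 106.94879499]), 'contact_force': array([ 0.18849929, -0.27108012, -0.80401171]), 'wrist_torque': array([-0.00481514,  0.01175976, -0.00365185]), 'gripper_width': 1.000333893239526}
top {'fx': 437.58137395367885, 'fy': 437.58137395367885, 'cx': 282.07884686437535, 'cy': 211.99038527255144, 'k1': -0.10371176866044501, 'R': array([[ 0.0361887 , -0.99933413,  0.0046559 ],
       [-0.97676858, -0.03635548, -0.2111905 ],
       [ 0.21121914,  0.00309498, -0.97743383]]), 't': array([-0.19609633,  0.55420643,  0.83788782])}
side {'fx': 529.2123893802058, 'fy': 529.2123893802058, 'cx': 275.0384170872939, 'cy': 210.1759482679814, 'k1': 0.050148020061701534, 'R': array([[-0.95351382, -0.301332  , -0.003228  ],
       [-0.12680455,  0.4109227 , -0.90280847],
       [ 0.27337154, -0.86043103, -0.43003075]]), 't': array([0.48730185, 0.2274097 , 0.58152612])}
```

View pics/top0.png

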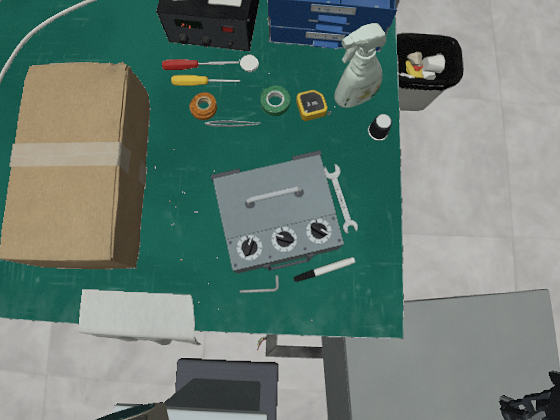

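View pics/side0.png

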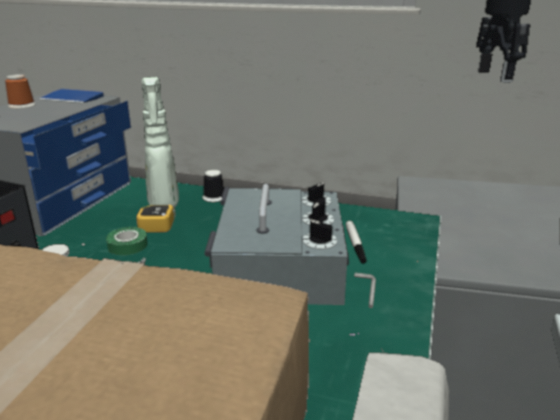

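The top view shows the box around (280,212), with its dials near (249,247), (284,238) and (318,231), and the handle at about (275,196). The pen and hex key lie in front and the spanner is on the right. Next I'll measure these positions.

```bash
cat > h.py <<'E'
import numpy as np, cv2
from plant import env, solver, eyes, ticket
def und(s,uv):
    uv=np.atleast_2d(np.asarray(uv,float)); d=(uv-[s["cx"],s["cy"]])/[s["fx"],s["fy"]]
    x=d.copy()
    for _ in range(30): x=d/(1+s["k1"]*(x**2).sum(1,keepdims=True))
    return x
def pose(s,st=None):
    "camera->world R,o"
    if "R" in s: return s["R"].T, -s["R"].T@s["t"]
    from scipy.spatial.transform import Rotation as Ro
    T=s["tool_from_camera"]; Rt=Ro.from_euler("xyz",st["orientation"],degrees=True).as_matrix()
    return Rt@T[:3,:3], Rt@T[:3,3]+st["ee_pos"]
def onplane(s,uv,z,st=None):
    R,o=pose(s,st); x=und(s,uv); r=np.c_[x,np.ones(len(x))]@R.T
    return o+r*((z-o[2])/r[:,2:3])
def proj(s,X,st=None):
    R,o=pose(s,st); c=(np.atleast_2d(X)-o)@R; x=c[:,:2]/c[:,2:]
    x=x*(1+s["k1"]*(x**2).sum(1,keepdims=True))
    return x*[s["fx"],s["fy"]]+[s["cx"],s["cy"]]
def save(name,img,crop=None,k=1):
    if crop: a,b,c,d=crop; img=img[c:d,a:b]
    cv2.imwrite(f"pics/{name}.png",cv2.resize(np.ascontiguousarray(img[:,:,::-1]),None,fx=k,fy=k,interpolation=cv2.INTER_CUBIC))
E
python3 - <<'E'
from h import *
s=eyes.snapshot("top"); f=s["frame"]
save("topcrop",f,(200,370,145,300),4)
m=np.zeros(f.shape[:2],np.uint8); m[(f.min(2)>170)]=255
m[:, :225]=0; m[:,345:]=0; m[:215]=0; m[265:]=0
m=cv2.morphologyEx(m,cv2.MORPH_CLOSE,np.ones((15,15)))
n,l,st,c=cv2.connectedComponentsWithStats(m)
for i in range(1,n):
    if st[i,4]>60:
        print(st[i],c[i])
        pts=np.argwhere(l==i)[:,::-1].astype(np.float32)
        cc,r=cv2.minEnclosingCircle(pts); print(cc,r,onplane(s,cc,0.086))
for nm,uv,z in [("corner BL",(214,174),.0895),("BR",(321,153),.0895),("FL",(233,271),.085),("FR",(343,245),.085),("h1",(249,204),.1215),("h2",(299,191),.1215)]:
    print(nm,onplane(s,uv,z))
E
```

```text
[ 237  215  108   45 1638] [285.66605617 238.3998779 ]
(290.5, 232.0) 56.13609313964844 [[ 0.51563339 -0.19376078  0.086     ]]
corner BL [[ 0.62808681 -0.03514542  0.0895    ]]
BR [[ 0.68102547 -0.25088927  0.0895    ]]
FL [[ 0.43493204 -0.08477881  0.085     ]]
FR [[ 0.49364514 -0.29782161  0.085     ]]
h1 [[ 0.56094758 -0.11197257  0.1215    ]]
h2 [[ 0.59024344 -0.2069259   0.1215    ]]
```

View pics/topcrop.png

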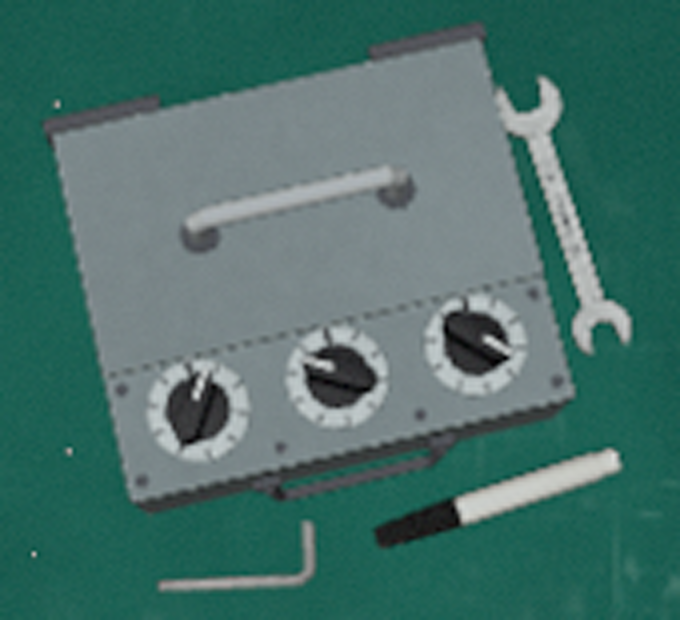

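```bash
cat >> h.py <<'E'
from scipy.spatial.transform import Rotation as Ro
import warnings; warnings.filterwarnings("ignore")
def ori(a,tilt=0,ax=None):
    "tool down, jaw direction at world angle a (deg); tilt (deg) about horizontal unit axis ax"
    c,s=np.cos(np.radians(a)),np.sin(np.radians(a))
    R=np.array([[0,c,s],[0,s,-c],[-1,0,0]],float)
    if tilt: R=Ro.from_rotvec(np.radians(tilt)*np.r_[ax,0]).as_matrix()@R
    return Ro.from_matrix(R).as_euler("xyz",degrees=True)
E
python3 - <<'E'
from h import *
st=env.state()
R=Ro.from_euler("xyz",st["orientation"],degrees=True).as_matrix(); print("tool y",R[:,1])
s=eyes.snapshot("wrist"); print(s["tool_from_camera"],s["fx"],s["k1"])
yaw=14.6
c,sn=np.cos(np.radians(yaw)),np.sin(np.radians(yaw))
C=np.array([0.56,-0.167]); D=C+np.array([c,sn])*-.0585; print(D)
for a in (yaw,yaw+180,yaw+90,yaw-90):
    for z in (.3,.1): print(a,z,solver.ik([*D,z],ori(a)))
E
```

```text
tool y [ 0.39844202 -0.91719185 -0.00175305]
[[ 1.03149515e-03 -2.71263798e-01  9.62504487e-01 -1.42137115e-01]
 [ 9.99999342e-01  7.63626253e-04 -8.56463866e-04  2.64429395e-04]
 [-5.02666054e-04  9.62504737e-01  2.71264407e-01 -6.93151856e-02]
 [ 0.00000000e+00  0.00000000e+00  0.00000000e+00  1.00000000e+00]] 362.52797520941203 -0.060751882934625676
[ 0.50338901 -0.18174606]
14.6 0.3 [-26.77381011   5.02476776  -6.33410138  78.64113086   0.
  48.62618989]
14.6 0.1 [-26.77381011  12.90484418 -22.28565668  54.80949914   0.
  48.62618989]
194.6 0.3 [ -26.77381011    5.02476776   -6.33410138   78.64113086    0.
 -131.37381011]
194.6 0.1 [ -26.77381011   12.90484418  -22.28565668   54.80949914    0.
 -131.37381011]
104.6 0.3 [-26.77381011   5.02476776  -6.33410138  78.64113086   0.
 -41.37381011]
104.6 0.1 [-26.77381011  12.90484418 -22.28565668  54.80949914   0.
 -41.37381011]
-75.4 0.3 [-26.77381011   5.02476776  -6.33410138  78.64113086   0.
 138.62618989]
-75.4 0.1 [-26.77381011  12.90484418 -22.28565668  54.80949914   0.
 138.62618989]
```

Run:
```python
from h import *
env.reach([.503,-.182,.22],ori(104.6))
st=env.state(); s=eyes.snapshot("wrist")
import pickle; pickle.dump((st,s),open("w1.pkl","wb"))
print(st["t"],st["ee_pos"]); save("w1",s["frame"])
save("w1c",s["frame"],(80,480,190,400),2)
yaw=14.6;c,sn=np.cos(np.radians(yaw)),np.sin(np.radians(yaw))
Rb=np.array([[c,-sn],[sn,c]])
for y in (.07,0,-.07): print(proj(s,[*(np.array([.56,-.167])+Rb@[-.0585,y]),.086],st))
```

```text
2.0917 [ 0.50302172 -0.18247881  0.22009145]
[[363.59913372 190.63567531]]
[[274.77638848 190.65529097]]
[[185.91260071 190.75773479]]
```

View pics/w1.png

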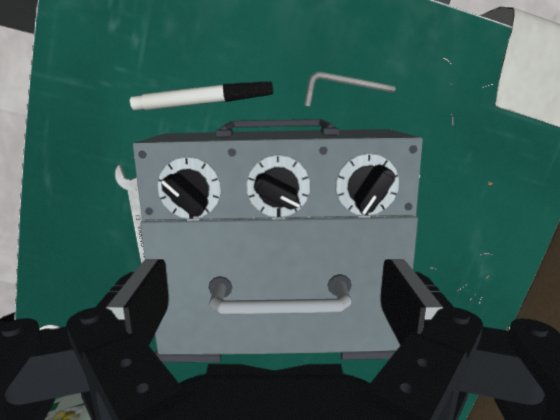

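View pics/w1c.png

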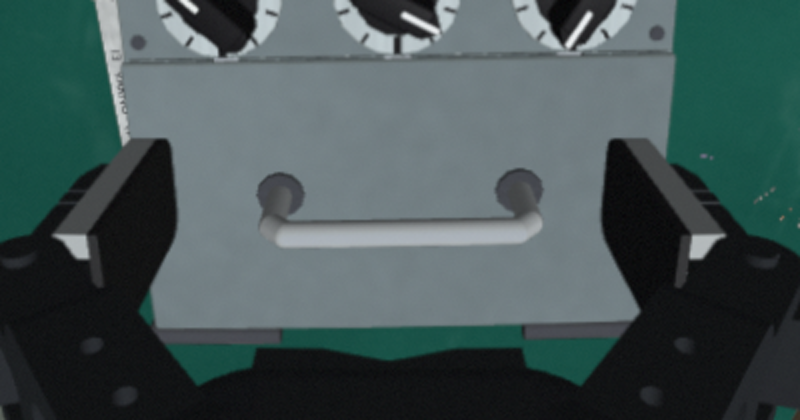

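The wrist view is upside down relative to the robot. The right dial is at (189,188), the middle at (278,187) and the left at (368,185). The handle bar runs from (215,304) to (348,304). I'll fit the rings and pointer lines.

```bash
cat > meas.py <<'E'
from h import *
def dials(s,st,cen0,verbose=True):
    "cen0: 3 approx world xy (left, mid, right). returns centres, box yaw, pointer dirs"
    f=s["frame"].astype(int); g=f.min(2)
    C=[];P=[]
    H,W=g.shape; vv,uu=np.mgrid[0:H,0:W]; uv=np.c_[uu.ravel(),vv.ravel()]
    w1=onplane(s,uv,.0865,st)[:,:2]; w2=onplane(s,uv,.114,st)[:,:2]; gg=g.ravel()
    for c in cen0:
        c=np.array(c)
        for _ in range(4):
            d=np.hypot(*(w1-c).T); k=(gg>150)&(d<.030)&(d>.015)
            p=w1[k]
            ang=np.arctan2(*(p-c).T[::-1]); rad=np.hypot(*(p-c).T)
            # outer edge per angular bin
            bi=((ang+np.pi)/(2*np.pi)*36).astype(int)
            o=[];
            for b in range(36):
                q=np.where(bi==b)[0]
                if len(q)>3: o.append(p[q[np.argmax(rad[q])]])
            o=np.array(o); A=np.c_[2*o,np.ones(len(o))]; sol=np.linalg.lstsq(A,(o**2).sum(1),rcond=None)[0]
            c=sol[:2]
        r=np.sqrt(sol[2]+c@c); C.append(c)
        d=np.hypot(*(w2-c).T); k=(gg>150)&(d<.0155)
        m=np.zeros(H*W,np.uint8); m[k]=1
        n,l,stt,cc=cv2.connectedComponentsWithStats(m.reshape(H,W))
        i=1+np.argmax(stt[1:,4]); q=w2[(l.ravel()==i)]
        mu=q.mean(0); u,sv,vt=np.linalg.svd(q-mu); dv=vt[0]; dv=dv*np.sign(dv@(mu-c))
        P.append((np.degrees(np.arctan2(*(mu-c)[::-1])),np.degrees(np.arctan2(dv[1],dv[0])),len(q),np.hypot(*(mu-c))*1e3, c+((mu-c)-dv*((mu-c)@dv))))
        if verbose: print("c",c.round(4),"r",r.round(4),len(o),"ptr ang(mu,line)",np.round(P[-1][:4],1), "axis off-line mm",np.round(1e3*np.cross(dv,mu-c),1))
    return np.array(C),P
def boxyaw(C):
    d=C[0]-C[2]; return np.degrees(np.arctan2(-d[0],d[1]))
E
python3 - <<'E'
from meas import *
import pickle
st,s=pickle.load(open("w1.pkl","rb"))
yaw=14.6;c,sn=np.cos(np.radians(yaw)),np.sin(np.radians(yaw)); Rb=np.array([[c,-sn],[sn,c]])
cen0=[onplane(s,p,.0865,st)[0,:2] for p in [(368,185),(278,187),(189,188)]]
C,P=dials(s,st,cen0); y=boxyaw(C); print("yaw",y, np.hypot(*(C[0]-C[1])),np.hypot(*(C[1]-C[2])))
for p in P: print("mark",[((y-a)%360)/36 for a in p[:2]])
b=C.mean(0)+Ro.from_euler("z",y,degrees=True).as_matrix()[:2,:2]@[.0585,0]; print("box",b)
h=onplane(s,[(217,304),(350,303)],.1215,st); print("handle ends",h, h.mean(0))
print("handle pred",b+Ro.from_euler("z",y,degrees=True).as_matrix()[:2,:2]@[.022,0])
e=onplane(s,[(158,356),(396,353)],.0865,st); print("hinge px",e)
E
```

```text
c [ 0.4806 -0.1127] r 0.0245 36 ptr ang(mu,line) [ 80.1 161.5 251.    8.2] axis off-line mm -8.1
c [ 0.4994 -0.1802] r 0.0245 36 ptr ang(mu,line) [ -27.6 -117.6  152.    12.1] axis off-line mm 12.1
c [ 0.5184 -0.2478] r 0.0246 34 ptr ang(mu,line) [-29.4  60.  263.    8.5] axis off-line mm -8.5
yaw 15.634379250385663 0.07008002169016078 0.07016869591461027
mark [np.float64(8.208555080122057), np.float64(5.948212419939521)]
mark [np.float64(1.2021238816116755), np.float64(3.7012443848275245)]
mark [np.float64(1.2497877096504462), np.float64(8.76893798139124)]
box [ 0.55579426 -0.16445856]
handle ends [[ 0.59105759 -0.2040785   0.1215    ]
 [ 0.56509994 -0.10703428  0.1215    ]] [ 0.57807877 -0.15555639  0.1215    ]
handle pred [ 0.57698028 -0.15852961]
hinge px [[ 0.68112893 -0.24607982  0.0865    ]
 [ 0.62331189 -0.03586305  0.0865    ]]
```

Run:
```python
from h import *
import pickle
st,s=pickle.load(open("w1.pkl","rb"))
save("w1d",s["frame"],(145,410,145,230),3)
```

```text
(no output)
```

View pics/w1d.png

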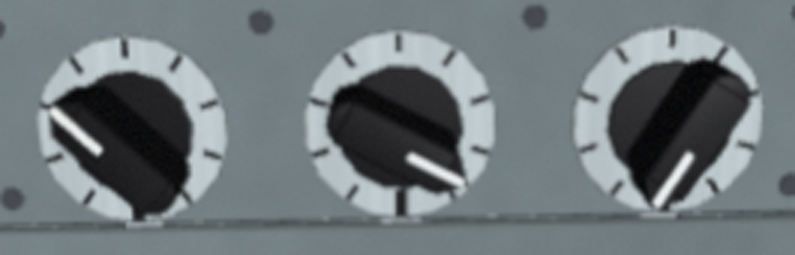

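The white pointer lines are clear in the enlarged crop: right (52,110)-(99,152), middle (408,156)-(463,184) and left (690,156)-(657,206). I'll cast them onto z=0.114.

Run:
```python
from meas import *
import pickle
st,s=pickle.load(open("w1.pkl","rb"))
C=np.array([[ 0.4806,-0.1127],[0.4994,-0.1802],[0.5184,-0.2478]]); yaw=15.63
E={"L":((690,156),(657,206)),"M":((408,156),(463,184)),"R":((99,152),(52,110))}
for (n,(a,b)),c in zip(E.items(),C):
    w=onplane(s,np.array([a,b])/3+145-0.33,.114,st)[:,:2]; d=w[1]-w[0]; an=np.degrees(np.arctan2(d[1],d[0]))
    dm=w.mean(0)-c; am=np.degrees(np.arctan2(dm[1],dm[0]))
    print(n,an,am,"marks",((yaw-an)%360)/36,((yaw-am)%360)/36,"radii",np.hypot(*(w-c).T))
```

```text
L -14.994246741137353 -16.550101722654976 marks 0.8506735205871487 0.8938917145181937 radii [0.00255608 0.01684432]
M 76.84193777271908 76.69196836123025 marks 8.299668395202248 8.303834212188049 radii [0.00182634 0.01665684]
R -119.86977565412307 -120.55238646917462 marks 3.7638826570589745 3.782844068588184 radii [0.00206747 0.01664217]
```

```bash
cat > turn.py <<'E'
from meas import *
def turn(c,a0,da,z):
    env.reach([*c,.155],ori(a0))
    hit=env.move_linear([*c,z],rate=.08,f_stop=12)
    st=env.state(); print("down",hit,st["ee_pos"].round(4),st["contact_force"].round(1))
    if hit: return
    env.close(); st=env.state(); print("closed w",round(st["gripper_width"],3),st["ee_pos"].round(4),st["contact_force"].round(1))
    q=np.array(st["joints"]); q=np.array(solver.ik([*c,z],ori(a0))); q[5]-=da
    # J6 decreases as a grows
    env.move_joints(q); st=env.state(); print("turned",st["ee_pos"].round(4),st["contact_force"].round(1),st["wrist_torque"].round(2),round(st["joints"][5]-q[5],2))
    env.release(); env.move_linear([*c,.155],rate=.12)
    st=env.state(); print("t",st["t"],st["gripper_width"],st["contact_force"].round(1))
E
python3 - <<'E'
from turn import *
turn([.4806,-.1127],74.2,-76.6,.099)
E
```

```text
down False [ 0.481  -0.1129  0.0993] [0.4 0.5 0. ]
closed w 0.114 [ 0.4806 -0.1133  0.0994] [-2.4 -2.5  3.3]
turned [ 0.4801 -0.1136  0.0993] [-3.4 -3.8  4.9] [-0.72  0.65 -0.01] 0.04
t 6.8667 1.0027431448947195 [-0.  -0.5 -0.2]
```

Run:
```python
from turn import *
turn([.4994,-.1802],-13.2,46.8,.099)
turn([.5184,-.2478],149.8,-44.2,.103)
env.reach([.503,-.182,.22],ori(104.6))
st=env.state(); s=eyes.snapshot("wrist")
import pickle; pickle.dump((st,s),open("w2.pkl","wb"))
save("w2d",s["frame"],(145,410,145,230),3); save("w2",s["frame"])
```

```text
down False [ 0.4998 -0.1803  0.0994] [ 0.1 -0.5 -0.7]
closed w 0.122 [ 0.4991 -0.1802  0.0993] [-2.1  0.   4.2]
turned [ 0.4987 -0.1802  0.0993] [-2.6 -0.3  5.8] [0.14 0.73 0.07] -0.03
t 10.9 1.0047422148991214 [ 1.2 -0.7 -1.1]
down False [ 0.5187 -0.2479  0.1032] [-0.8  0.6  0.1]
closed w 0.116 [ 0.5181 -0.2476  0.1034] [-1.6  2.8  4.6]
turned [ 0.5184 -0.2479  0.1034] [-2.5  1.4  5.5] [ 0.16  0.54 -0.09] -0.07
t 16.275 1.0016948526594347 [-0.4 -0.2  0. ]
```

View pics/w2d.png

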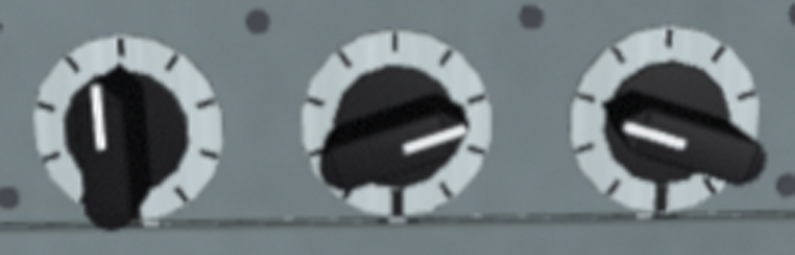

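View pics/w2.png

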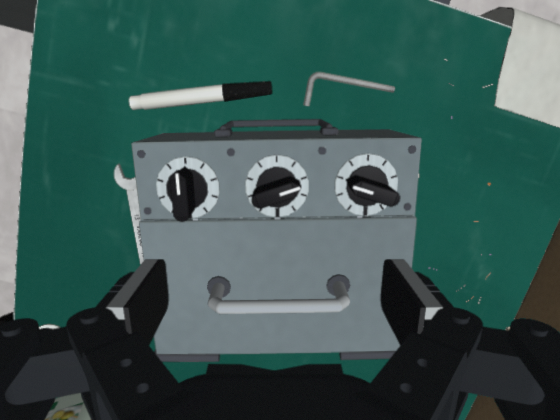

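All three pointers have moved. The lines now run left (684,145)→(627,127), middle (404,151)→(464,128) and right (102,148)→(96,87). I'll check these against the marks and check the IK for the lid arc.

Run:
```python
from meas import *
import pickle
st,s=pickle.load(open("w2.pkl","rb"))
cen0=[onplane(s,p,.0865,st)[0,:2] for p in [(366,185),(277,187),(187,188)]]
C,P=dials(s,st,cen0,False); yaw=boxyaw(C); print(C,yaw)
E={"L":((684,145),(627,127)),"M":((404,151),(464,128)),"R":((102,148),(96,87))}
for (n,(a,b)),c in zip(E.items(),C):
    w=onplane(s,np.array([a,b])/3+145-0.33,.114,st)[:,:2]; d=w[1]-w[0]; an=np.degrees(np.arctan2(d[1],d[0]))
    dm=w.mean(0)-c; am=np.degrees(np.arctan2(dm[1],dm[0]))
    print(n,"marks",((yaw-an)%360)/36,((yaw-am)%360)/36,"radii",np.hypot(*(w-c).T))
Rb=Ro.from_euler("z",yaw,degrees=True).as_matrix()[:2,:2]; b=C.mean(0)+Rb@[.0585,0]
# handle axis via mask: bright pixels
f=s["frame"].astype(int); m=(f.min(2)>150); m[:290]=0;m[320:]=0;m[:,:222]=0;m[:,345:]=0
v,u=np.nonzero(m); w=onplane(s,np.c_[u,v],.1235,st)[:,:2]; print("handle mean",len(u),w.mean(0),"in box",(w.mean(0)-b)@Rb, w.min(0),"yaw",np.degrees(np.arctan2(*np.polyfit(w[:,1],w[:,0],1)[:1],1)))
for yw in (yaw,):
  ax=Rb@[0,1.]
  for th in (0,30,60,70,75,80):
    t=np.radians(th); rel=np.array([-.073*np.cos(t)+.035*np.sin(t), .073*np.sin(t)+.035*np.cos(t)])
    hx=b+Rb@[.095+rel[0],0]; hz=.0865+rel[1]
    for tau in (0,30,45):
      # tool approach dir after tilt; lid rotates about +y? front rises -> rotation +y (z->x)
      o=ori(yaw,tau,ax); Rm=Ro.from_euler("xyz",o,degrees=True).as_matrix()
      p=np.r_[hx,hz]+Rm[:,0]*.010
      print(th,tau,p.round(3),Rm[:,0].round(2),None if solver.ik(p,o) is None else np.round(solver.ik(p,o),0), None if solver.ik(p,ori(yaw+180,tau,ax)) is None else 'ok180')
```

```text
[[ 0.48056701 -0.11278265]
 [ 0.49943679 -0.18016911]
 [ 0.51849068 -0.24772101]] 15.697719444105138
L marks 3.0137639423248235 3.005034224664366 radii [0.00223773 0.01673605]
M marks 6.926642134220087 6.98012475926323 radii [0.00162152 0.01670665]
R marks 4.987139008176399 5.054410950300739 radii [0.0023873  0.01704238]
handle mean 1028 [ 0.58027496 -0.15429074] in box [0.02628065 0.00311112] [ 0.56395921 -0.19907166] yaw -15.646198540580025
0 0 [ 0.577 -0.158  0.112] [ 0.  0. -1.] [-22.  18. -14.  58.   0.  53.] ok180
0 30 [ 0.572 -0.16   0.113] [-0.48 -0.14 -0.87] [-15.  36.   9.  89. -15.  63.] ok180
0 45 [ 0.57  -0.16   0.114] [-0.68 -0.19 -0.71] [-13.  46.  19. 104. -20.  69.] ok180
30 0 [ 0.603 -0.151  0.143] [ 0.  0. -1.] [-20.  19.  -9.  63.   0.  54.] ok180
30 30 [ 0.598 -0.152  0.145] [-0.48 -0.14 -0.87] [-14.  37.  15.  94. -14.  64.] ok180
30 45 [ 0.596 -0.153  0.146] [-0.68 -0.19 -0.71] [-12.  48.  26. 110. -19.  70.] ok180
60 0 [ 0.641 -0.14   0.157] [ 0.  0. -1.] [-18.  22.  -3.  66.   0.  56.] ok180
60 30 [ 0.637 -0.142  0.159] [-0.48 -0.14 -0.87] [-12.  41.  22.  98
[... 167 characters left out ...]
.   0.  57.] ok180
70 30 [ 0.65  -0.138  0.158] [-0.48 -0.14 -0.87] [-12.  42.  25. 100. -13.  66.] ok180
70 45 [ 0.648 -0.138  0.16 ] [-0.68 -0.19 -0.71] [-10.  53.  38. 117. -18.  71.] ok180
75 0 [ 0.662 -0.135  0.156] [ 0.  0. -1.] [-17.  23.  -0.  66.   0.  57.] ok180
75 30 [ 0.657 -0.136  0.157] [-0.48 -0.14 -0.87] [-12.  43.  26. 100. -13.  66.] ok180
75 45 [ 0.655 -0.137  0.159] [-0.68 -0.19 -0.71] [-10.  54.  40. 118. -18.  71.] ok180
80 0 [ 0.668 -0.133  0.154] [ 0.  0. -1.] [-17.  24.   0.  66.   0.  58.] ok180
80 30 [ 0.663 -0.134  0.156] [-0.48 -0.14 -0.87] [-11.  44.  27. 101. -13.  66.] ok180
80 45 [ 0.661 -0.135  0.157] [-0.68 -0.19 -0.71] [-10.  55.  41. 118. -18.  72.] ok180
```

The dials are on the code, at 3.0, 6.95 and 5.0 marks. Next I'll grip the handle and lift it along an arc, tilting the tool partly with the lid so the jaws can open clear of it.

```bash
cat > lid.py <<'E'
from meas import *
yaw=15.67; Rb=Ro.from_euler("z",yaw,degrees=True).as_matrix()[:2,:2]; b=np.array([.5558,-.1645]); ax=Rb@[0,1.]
HX=.0955; d=.011
def pose_at(th,tau,back=0):
    t=np.radians(th); rel=np.array([-.073*np.cos(t)+.035*np.sin(t), .073*np.sin(t)+.035*np.cos(t)])
    o=ori(yaw,tau,ax); Rm=Ro.from_euler("xyz",o,degrees=True).as_matrix()
    return np.r_[b+Rb@[HX+rel[0],0],.0865+rel[1]]+Rm[:,0]*(d-back), o
def rep(n):
    st=env.state(); f=st["contact_force"]; print(n,"t",round(st["t"],2),st["ee_pos"].round(4),"f(box x,y,z)",(Rb.T@f[:2]).round(1),f[2].round(1),"w",round(st["gripper_width"],3))
    return st
E
python3 - <<'E'
from lid import *
p,o=pose_at(0,0,.07); env.reach(p,o)
p,o=pose_at(0,0); print("hit",env.move_linear(p,rate=.08,f_stop=12)); rep("down")
env.close(); rep("closed")
for th in (2,4,7,10):
    p,o=pose_at(th,.6*th); env.move_linear(p,rate=.04,rotation=o); st=rep(th)
    if np.linalg.norm(st["contact_force"])>30: print("STOP"); break
E
```

```text
hit False
down t 19.27 [ 0.578  -0.1586  0.1111] f(box x,y,z) [-0.3  1. ] 0.3 w 1.001
closed t 19.98 [ 0.5802 -0.1578  0.111 ] f(box x,y,z) [5.3 0.6] -2.2 w 0.088
2 t 20.23 [ 0.5808 -0.1576  0.1128] f(box x,y,z) [ 5.5 -0.3] -5.1 w 0.088
4 t 20.48 [ 0.5816 -0.1573  0.1147] f(box x,y,z) [ 5.7 -0.3] -5.8 w 0.084
7 t 20.73 [ 0.583  -0.1569  0.1181] f(box x,y,z) [ 5.9 -0.8] -8.4 w 0.089
10 t 20.98 [ 0.5847 -0.1565  0.1213] f(box x,y,z) [ 5.3 -1.8] -9.0 w 0.086
```

The lid is rising at about 9 N. The bar pulled the tool about 2 mm further back, so the hinge estimate shifts to 0.0975.

```bash
sed -i 's/HX=.0955/HX=.0975/' lid.py
python3 - <<'E'
from lid import *
for th in list(range(14,75,5))+[74]:
    p,o=pose_at(th,.6*th)
    try: env.move_linear(p,rate=.04,rotation=o)
    except env.MotionError as e: print(th,e); break
    st=rep(th)
    if np.linalg.norm(st["contact_force"])>35: print("STOP"); break
s=eyes.snapshot("side"); save("side_lid",s["frame"],(150,450,80,330),2.5)
E
```

```text
14 t 21.29 [ 0.5871 -0.1557  0.1256] f(box x,y,z) [ 1.4 -3.1] -11.0 w 0.09
19 t 21.61 [ 0.5912 -0.1546  0.1314] f(box x,y,z) [-0.8 -3.7] -12.4 w 0.089
24 t 21.93 [ 0.5965 -0.153   0.1377] f(box x,y,z) [-1.9 -2.2] -8.4 w 0.088
29 t 22.24 [ 0.601  -0.1518  0.1421] f(box x,y,z) [-2.  -2.1] -8.1 w 0.086
34 t 22.56 [ 0.6055 -0.1505  0.1458] f(box x,y,z) [-5.  -2.4] -7.6 w 0.085
39 t 22.88 [ 0.6117 -0.1489  0.1502] f(box x,y,z) [-4.9 -1.9] -4.7 w 0.085
44 t 23.19 [ 0.6172 -0.1473  0.1532] f(box x,y,z) [-5.3 -2.7] -4.3 w 0.084
49 t 23.51 [ 0.6226 -0.1458  0.1557] f(box x,y,z) [-7.1 -2.5] -3.5 w 0.085
54 t 23.82 [ 0.6296 -0.1438  0.1582] f(box x,y,z) [-5.4 -0.4] -3.3 w 0.086
59 t 24.14 [ 0.6356 -0.1421  0.1596] f(box x,y,z) [-6.6 -1.7] -1.4 w 0.088
64 t 24.46 [ 0.6416 -0.1405  0.1605] f(box x,y,z) [-7.7 -1.6] -0.6 w 0.086
69 t 24.77 [ 0.6492 -0.1384  0.161 ] f(box x,y,z) [-5.6 -1.1] 1.3 w 0.085
74 t 25.09 [ 0.6553 -0.1367  0.1608] f(box x,y,z) [-6.  -1.6] 2.7 w 0.089
74 t 25.34 [ 0.6553 -0.1367  0.1608] f(box x,y,z) [-4.3 -1.4] 0.3 w 0.088
```

View pics/side_lid.png

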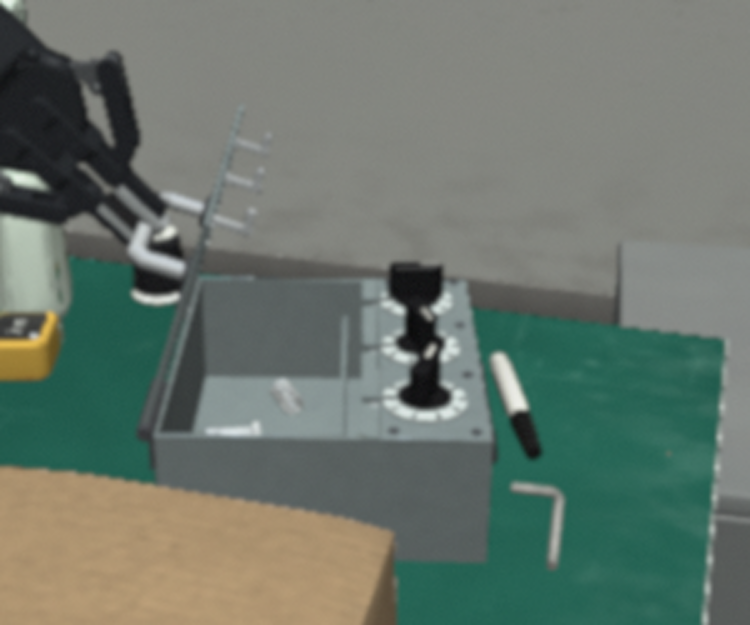

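The side view shows the lid standing steep at about 75°, the bar still in the jaws near (155,250) of the crop, and the box interior exposed. I'll release and back straight out along the tool axis.

Run:
```python
from lid import *
env.release(); rep("open")
p,o=pose_at(74,44.4,.10); env.move_linear(p,rate=.08,rotation=o); rep("back")
q=p+[0,0,.08]; 
try: env.move_linear(q,rate=.15); rep("up")
except env.MotionError as e: print(e)
for n in ("side","top"):
    s=eyes.snapshot(n); save(n+"_end",s["frame"],(150,450,80,330) if n=="side" else (190,390,110,310),2.4 if n=="side" else 3)
```

```text
open t 26.12 [ 0.6553 -0.1365  0.1583] f(box x,y,z) [-0.1 -0.2] 0.6 w 0.996Traceback (most recent call last):
  File "<stdin>", line 3, in <module>
plant.MotionError: the arm cannot follow that straight line within its joint ranges
```

Run:
```python
from lid import *
p0,o=pose_at(74,44.4)
for tau in (44.4,40,35):
  o=ori(yaw,tau,ax)
  for dx,dz in ((.01,.01),(.02,.02),(.03,.03),(.04,.04),(.06,.06),(0.02,.04),(.03,.05),(.04,.08)):
    p=p0+np.r_[Rb@[dx,0],dz]; q=solver.ik(p,o); print(tau,dx,dz,None if q is None else q.round(1))
```

```text
44.4 0.01 0.01 [ -9.5  54.9  42.4 119.1 -17.3  71.4]
44.4 0.02 0.02 [ -9.2  56.   45.8 121.4 -17.1  71.7]
44.4 0.03 0.03 None
44.4 0.04 0.04 None
44.4 0.06 0.06 None
44.4 0.02 0.04 None
44.4 0.03 0.05 None
44.4 0.04 0.08 None
40 0.01 0.01 [-10.   51.4  38.  113.8 -16.2  69.8]
40 0.02 0.02 [ -9.7  52.4  41.2 116.  -16.   70. ]
40 0.03 0.03 [ -9.4  53.6  44.6 118.2 -15.8  70.3]
40 0.04 0.04 [ -9.1  54.9  48.3 120.7 -15.6  70.5]
40 0.06 0.06 None
40 0.02 0.04 [ -9.7  52.   42.8 117.9 -16.   70. ]
40 0.03 0.05 [ -9.4  53.2  46.3 120.3 -15.8  70.3]
40 0.04 0.08 None
35 0.01 0.01 [-10.6  47.5  33.2 107.9 -14.7  68. ]
35 0.02 0.02 [-10.3  48.4  36.1 109.9 -14.5  68.3]
35 0.03 0.03 [-10.   49.4  39.2 112.  -14.4  68.5]
35 0.04 0.04 [ -9.7  50.6  42.5 114.3 -14.2  68.8]
35 0.06 0.06 [ -9.1  53.3  50.  119.1 -13.9  69.3]
35 0.02 0.04 [-10.3  47.9  37.6 111.9 -14.5  68.3]
35 0.03 0.05 [-10.   49.1  40.9 114.1 -14.4  68.5]
35 0.04 0.08 [ -9.7  50.1  46.4 118.6 -14.2  68.8]
```

Run:
```python
from lid import *
p0,_=pose_at(74,44.4)
for tau,dx,dz in ((44.4,.02,.02),(38,.045,.045),(28,.07,.07),(15,.08,.14)):
    env.move_linear(p0+np.r_[Rb@[dx,0],dz],rate=.08,rotation=ori(yaw,tau,ax)); rep(tau)
for n in ("side","top"):
    s=eyes.snapshot(n); save(n+"_end",s["frame"],(150,450,80,330) if n=="side" else (190,390,110,310),2.4 if n=="side" else 3)
```

```text
44.4 t 26.62 [ 0.6747 -0.1312  0.1782] f(box x,y,z) [-0.5  0.2] -0.7 w 0.998
38 t 27.22 [ 0.6989 -0.1245  0.2045] f(box x,y,z) [ 0.4 -0.5] -0.1 w 1.001
28 t 27.81 [ 0.7223 -0.1177  0.228 ] f(box x,y,z) [0.1 0.3] -0.0 w 1.003
15 t 28.84 [ 0.7321 -0.1148  0.2972] f(box x,y,z) [ 0.5 -0.1] -0.3 w 1.0
```

View pics/side_end.png

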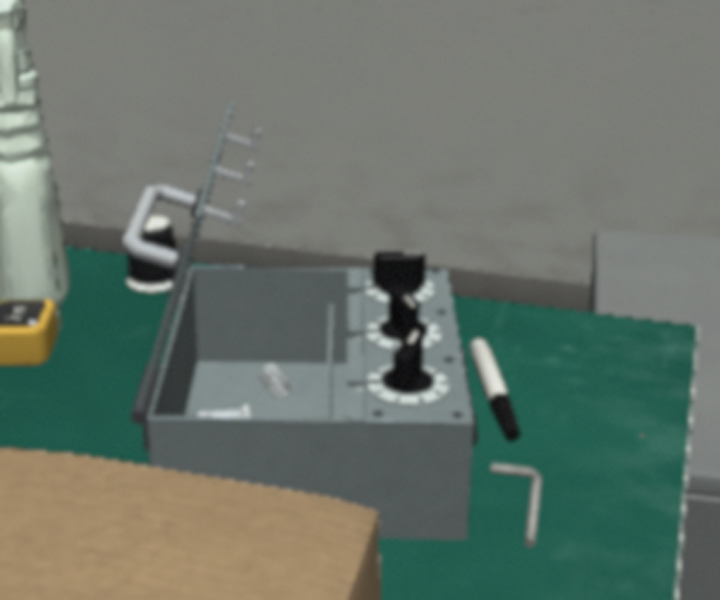

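View pics/top_end.png

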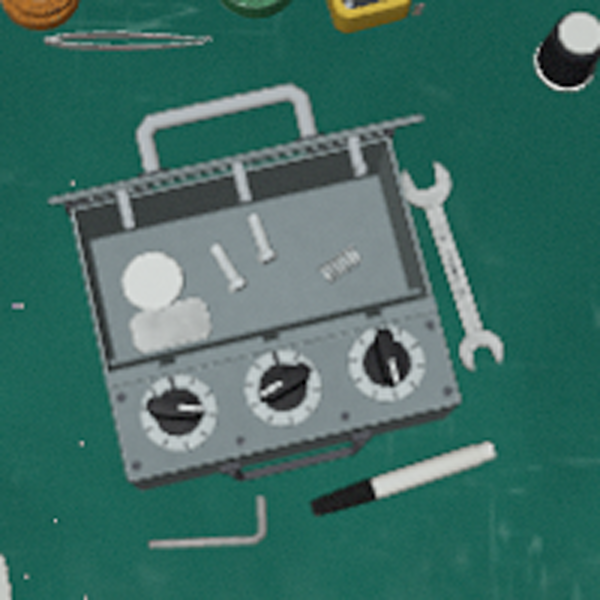

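The lid stands open on its own at about 75°. The dials point right (3), front-left (7) and front (5), and the tools are undisturbed. Handing in.

Run:
```python
from h import *
env.wait(.5); print(env.state()["t"],env.state()["contact_force"]); print(ticket.finish_job())
```

```text
29.4417 [ 0.32992809  0.55828118 -0.00723281]
the job is handed in; nothing more can be done
None
```

The strongbox is open with its dials on 3‑7‑5, and I handed the job in at about 29 s of the 64 s allowed.

- **Dials:** I gripped and turned each one. A wrist picture afterwards read 3.01, 6.93–6.98 and 4.99–5.05 marks, at most about 3° off. I did not measure them again after lifting the lid, but the last top picture shows the pointers where I left them.
- **Lid:** I lifted it by the handle along its arc, with forces up to about 13 N. It stands open by itself at about 74°. That figure comes from the commanded arc and the side picture, not a separate measurement.
- **Tools and contact:** The hex key, pen and spanner look unmoved in the last pictures. The gripper is clear, with no contact force beyond sensor noise.

Two things disagreed along the way:
- **Handle position:** it sat about 2 mm further back than I had worked out, so I corrected the arc partway through the lift.
- **First retreat:** the arm could not follow that line within its joint ranges, so nothing moved. I backed out by a shorter path with less tilt, without touching anything.

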